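# Tap the glued rosettes home

## Robot

A 7-joint arm with a two-finger parallel gripper is mounted at the origin on the work surface. World frame = base frame: x ahead of the robot, y to its left, z up, the work surface at z = 0. Lengths are in m, angles in rad, forces in N, time in s.
With the tool pointing down it reaches from about 0.4 to 0.85 m from the base axis. Payload 10.4 kg.
Tool frame: the origin (TCP) lies between the finger pads; the fingertips stand manip.tip_extent ahead of it and the grasp point (between the pads) lies 6 mm ahead of it (manip.tip_extent is the distance from the TCP to the fingertips, in m); z points along the fingers, y is the line along which they close (so a half turn about z gives the same grasp; the last joint's range is limited). The gripper opens to 85 mm and grips with 20 to 120 N. Pads are 22 mm wide; open, the fingers measure 114 mm over their backs; the gripper's body (76 mm by 85 mm) begins 54 mm behind the grasp point. The pads swing forward as they close: fully open they stand 13 mm farther back than shut.
Start: joints at [1.239, 0.332, -0.065, 1.46, 0.022, 1.35, -0.088], TCP at [0.19, -0.595, 0.256] pointing down, gripper open.
Joint ranges: [-2.6, 2.6], [-0.5, 2.12], [-1.47, 1.34], [0.16, 2.42], [-1.27, 4.41], [0.06, 2.06], [-2.6, 2.6]. Speed limits (rad/s): [2.22, 2.22, 2.79, 2.79, 3.14, 3.14, 3.14].

## Interface

Orientations are given as a unit quaternion [x, y, z, w].
In Python, from workcell import get_obs, optics, workorder, manip gives the robot as it stands.
- The arm moves only by the tool jog_arm, never from a script. Its argument "increments" is a list of rows, each a list of 7 numbers: the shift along the tool's x, y, z in m, then the turn, a rotation vector about the tool's x, y, z in rad, then the opening, from -1 (shut) to 1 (fully open). A call has 1 to 5 rows; each row is the pose to reach, as a shift and turn from the pose commanded when the call began, along the tool's axes at that moment; what a row does not reach only later rows make up. A row lasts 1/12 s, in which the tool goes at most 41.7 mm and 7.16 degrees, less where a joint would pass 70% of its speed; a pose out of reach is approached as far as the arm can. A call with a gripper value outside its range is refused whole. The fingers move at their own pace and stop on an object; "grip_force" is the grip in N (left out, the last holds). Time passes only in rows, so rows that repeat a pose let the fingers close. It gives the time, the measured TCP pose, the force, the opening and the grip force at its end, in the units of the state.
- get_obs(): the state, without advancing time (a new reading comes with each control period).
- optics.camera(name): name is "scene" or "side" or "wrist"; returns a dict with "color" (480x640x3 uint8, red, green, blue), "depth" (480x640 float32, m along the optical axis (not along the pixel's ray), 0 where there is no reading), "K" (3x3 intrinsics, pixels), "R" (3x3) and "t" (3): a world point X has camera coordinates R X + t. Camera axes: x right, y down, z forward; pixel columns grow to the right and rows downward; lengths in m; the calibration is good to about 2 mm. The wrist camera is an equidistant fisheye: a pixel r from the principal point sees the ray r / f radians off the axis. A picture is of the moment at which its call begins.
- workorder.hand_in(): hands the job in; it is judged then, once.
The state is a dict: "clock": time; "joint_pos": joint angles; "joint_velocities": joint speeds; "tau": joint torques, N m; "position": TCP position; "ee_rot": TCP orientation; "ft_force": force on the tool from outside, world axes, zero at the start; "torque": the same for the moment, N m; "grip_width": opening from 0.0 (shut) to 1.0 (fully open); "grasp_force": force on a finger pad.
Only numpy, scipy, OpenCV 4.12 (cv2) and the standard library are available. Lean on these libraries where they do the work, as an engineer would, in place of code of your own. Each camera call takes 0.05 s, during which the arm holds its last target. There are 200 camera calls.

## Task

With the fingertips, gently tap the glued rosettes on the carved panel down until each head sits flat on its felt washer: first the red one, fully home, then the yellow one, and last the blue one. Leave the green rosette standing up as it is, because it has no glue yet. Press lightly, do not grip or pull up any rosette, and leave the tools and other things around the panel where they are.

Things in the scene. Friction and masses are not known exactly. Their poses are not given: they have to be found in the camera images.
- board: Fixed wooden carving board, 300 x 420 x 40 mm (x, y, z), with a pale carved panel 200 x 230 x 22 mm fixed centrally on it and a blue clamp over the middle of the panel's +x edge, its highest point 93 mm above the bench. Origin: centre of the board's underside, on the bench; z up. The panel's top lies 62 mm above the origin.
- red_washer: Soft grey felt washer, 52 mm across and 8 mm thick, fixed on the panel on a thin dark disc 56 mm across, with the red rosette standing over its middle. The felt carries the rosette and is springy: it gives about 1 mm for each 3 N, 5 mm at most, and springs back. Origin: centre of the underside, on the panel's top.
- red_rosette (a joint): How far the red rosette has been pushed down, in m: 0 = its head 9 mm above the washer, 0.009 = its head flat on the washer (the stop, fully home; pressed further, only the felt gives); it starts at 0 to 0.0025, negative = pulled up. It slides straight down on a snug peg, takes about 4 N to move, and stays where it is left.
- red_top (a point): Centre of the top of the red rosette: a painted wooden flower head, about 43 mm across and 14 mm thick, near flat on top (the middle stands 2 mm above the petals). This point is 31 mm above the panel's top at joint value 0, and 22 mm above it when home (less what the felt gives while it is pressed).
- yellow_washer: Soft grey felt washer, 52 mm across and 8 mm thick, fixed on the panel on a thin dark disc 56 mm across, with the yellow rosette standing over its middle. The felt carries the rosette and is springy: it gives about 1 mm for each 3 N, 5 mm at most, and springs back. Origin: centre of the underside, on the panel's top.
- yellow_rosette (a joint): How far the yellow rosette has been pushed down, in m: 0 = its head 9 mm above the washer, 0.009 = its head flat on the washer (the stop, fully home; pressed further, only the felt gives); it starts at 0 to 0.0025, negative = pulled up. It slides straight down on a snug peg, takes about 4 N to move, and stays where it is left.
- yellow_top (a point): Centre of the top of the yellow rosette: a painted wooden flower head, about 43 mm across and 14 mm thick, near flat on top (the middle stands 2 mm above the petals). This point is 31 mm above the panel's top at joint value 0, and 22 mm above it when home (less what the felt gives while it is pressed).
- blue_washer: Soft grey felt washer, 52 mm across and 8 mm thick, fixed on the panel on a thin dark disc 56 mm across, with the blue rosette standing over its middle. The felt carries the rosette and is springy: it gives about 1 mm for each 3 N, 5 mm at most, and springs back. Origin: centre of the underside, on the panel's top.
- blue_rosette (a joint): How far the blue rosette has been pushed down, in m: 0 = its head 9 mm above the washer, 0.009 = its head flat on the washer (the stop, fully home; pressed further, only the felt gives); it starts at 0 to 0.0025, negative = pulled up. It slides straight down on a snug peg, takes about 4 N to move, and stays where it is left.
- blue_top (a point): Centre of the top of the blue rosette: a painted wooden flower head, about 43 mm across and 14 mm thick, near flat on top (the middle stands 2 mm above the petals). This point is 31 mm above the panel's top at joint value 0, and 22 mm above it when home (less what the felt gives while it is pressed).
- green_washer: Soft grey felt washer, 52 mm across and 8 mm thick, fixed on the panel on a thin dark disc 56 mm across, with the green rosette standing over its middle. The felt carries the rosette and is springy: it gives about 1 mm for each 3 N, 5 mm at most, and springs back. Origin: centre of the underside, on the panel's top.
- green_rosette (a joint): How far the green rosette has been pushed down, in m: 0 = its head 9 mm above the washer, 0.009 = its head flat on the washer (the stop, fully home; pressed further, only the felt gives); it starts at 0 to 0.0025, negative = pulled up. It slides straight down on a snug peg, takes about 4 N to move, and stays where it is left.
- green_top (a point): Centre of the top of the green rosette: a painted wooden flower head, about 43 mm across and 14 mm thick, near flat on top (the middle stands 2 mm above the petals). This point is 31 mm above the panel's top at joint value 0, and 22 mm above it when home (less what the felt gives while it is pressed).
- glue: Loose bystander, leave alone: white glue bottle with an orange cap, 44 mm across, 110 mm tall, standing on the board at its +y side. Origin: centre of its underside.
- dowel: Loose bystander, leave alone: dark turned dowel with a wider head, 30 mm across, 55 mm tall, standing on the board at its +y side. Origin: centre of its underside.
- gouge_a: Loose bystander, leave alone: gouge with a dark wooden handle, 225 mm long, 26 mm thick, lying on the board along its -y side. Origin: on its underside, under the front part of the handle; x runs along it to the blade.
- gouge_b: Loose bystander, leave alone: gouge with a pale wooden handle, 225 mm long, lying on the bench to the robot's right. Origin: on its underside, under the front part of the handle; x runs along it to the blade.
- mallet: Loose bystander, leave alone: pale turned carver's mallet, 80 mm across, 230 mm tall, standing head down on the bench to the robot's left. Origin: centre of its underside.
- mug: Loose bystander, leave alone: blue ceramic mug, 76 mm across, 90 mm tall, on the bench to the left. Origin: centre of its underside.
- wax: Loose bystander, leave alone: short metal can, 70 mm across, 60 mm tall, on the bench to the right. Origin: centre of its underside.

How it is judged:
On the way, in this order (a step that is already met when the one before it is completed fails the run):
1. the red rosette is home (value of joint red_rosette above 0.007 m), for 0.2 s.
2. then the yellow rosette is home (value of joint yellow_rosette above 0.007 m), for 0.2 s.
3. then the blue rosette is home (value of joint blue_rosette above 0.007 m), for 0.2 s.
At the end, for the whole second after the job is handed in: The red, yellow and blue rosettes are each within 2 mm of fully home (joint above 0.007), the green one is still up (joint between -0.002 and 0.0045), and every bystander is at rest within 20 mm of where it began (value of joint each of red_rosette, yellow_rosette, blue_rosette above 0.007 m and value of joint green_rosette between -0.002 and 0.0045 m and distance of each of glue, dowel, gouge_a, gouge_b, mallet, mug, wax from where it was at the start of the episode below 0.02 m and linear speed of each of glue, dowel, gouge_a, gouge_b, mallet, mug, wax below 0.02 m/s); the robot touches nothing.
It fails at once if a rosette is pushed in before its turn (yellow before red is home, or blue before yellow is home) ((value of joint yellow_rosette above 0.0045 m and not (value of joint red_rosette above 0.007 m)) or (value of joint blue_rosette above 0.0045 m and not (value of joint yellow_rosette above 0.007 m))).
It fails at once if the green rosette is pushed in (value of joint green_rosette above 0.0045 m).
It fails at once if a rosette is pulled up (value of joint any of red_rosette, yellow_rosette, blue_rosette, green_rosette below -0.002 m).
It fails at once if a rosette is pressed harder than 20 N (contact force between any of red_washer, yellow_washer, blue_washer, green_washer and anything else above 20 N).
It fails at once if a bystander is moved by more than 20 mm, or lifted (distance of any of glue, dowel, gouge_a, gouge_b, mallet, mug, wax from where it was at the start of the episode above 0.02 m).
It also fails if it takes over 43 s, if anything falls off the work surface, if the arm or the gripper's body presses on something with over 40 N, if the wrist force passes 120 N, or if a joint passes its speed limit or range.

## Working session

There is one attempt and no reset: what is moved stays moved. The work goes in short steps, Python scripts to look and compute and a tool call to move; the robot and the scene stay as the last step left them, time stands still between calls to the robot, and variables do not carry over. Pictures are saved under pics/ and viewed, at most 10 in all, crops included, and the job is handed in when it is done.

Besides the shell and the picture viewer there is one more tool, called as name(argument=value, ...) on one line, values as JSON. jog_arm: Moves the arm, as the interface text tells. Its arguments: {"type":"object","properties":{"increments":{"type":"array"},"grip_force":{"type":"number"}},"required":["increments"]}

```bash
mkdir -p pics; cat > h.py <<'E'
import numpy as np, cv2
from workcell import get_obs, optics, workorder, manip
def cloud(c):
    d=c["depth"];v,u=np.indices(d.shape);K=c["K"]
    P=np.stack([(u-K[0,2])/K[0,0]*d,(v-K[1,2])/K[1,1]*d,d],-1)
    return (P-c["t"])@c["R"]
def save(n,im): cv2.imwrite(f"pics/{n}.png",im[...,::-1])
E
python3 - <<'E'
from h import *
a=optics.camera("scene");b=optics.camera("side")
np.savez("c0.npz",**{k+n:c[k] for n,c in(("a",a),("b",b)) for k in c})
save("scene0",a["color"]);save("side0",b["color"])
o=get_obs();print({k:np.round(v,3) for k,v in o.items()},manip.tip_extent)
for c in(a,b):print(c["K"].round(1).tolist(),(-c["R"].T@c["t"]).round(3))
E
```

```text
{'clock': np.float64(0.1), 'joint_pos': array([ 1.239,  0.333, -0.065,  1.461,  0.022,  1.35 , -0.089]), 'joint_velocities': array([ 0.001, -0.001,  0.   , -0.002, -0.001, -0.001, -0.002]), 'tau': array([ 2.0000e-03, -6.2675e+01,  5.0000e-02, -3.9243e+01,  1.6000e-02,
        7.0000e-03, -0.0000e+00]), 'position': array([ 0.19 , -0.595,  0.256]), 'ee_rot': array([ 0.988,  0.154, -0.   , -0.001]), 'ft_force': array([0.023, 0.576, 0.792]), 'torque': array([-0.038,  0.01 ,  0.015]), 'grasp_force': np.float64(0.0), 'grip_width': np.float64(1.0)} 0.025
[[540.7, 0.0, 314.2], [0.0, 540.7, 258.8], [0.0, 0.0, 1.0]] [ 1.161 -0.976  1.329]
[[521.6, 0.0, 316.1], [0.0, 521.6, 242.4], [0.0, 0.0, 1.0]] [ 0.297 -0.925  1.125]
```

View pics/scene0.png

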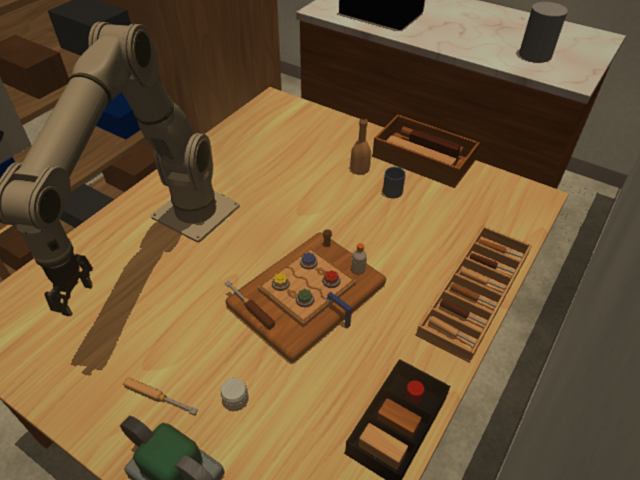

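View pics/side0.png

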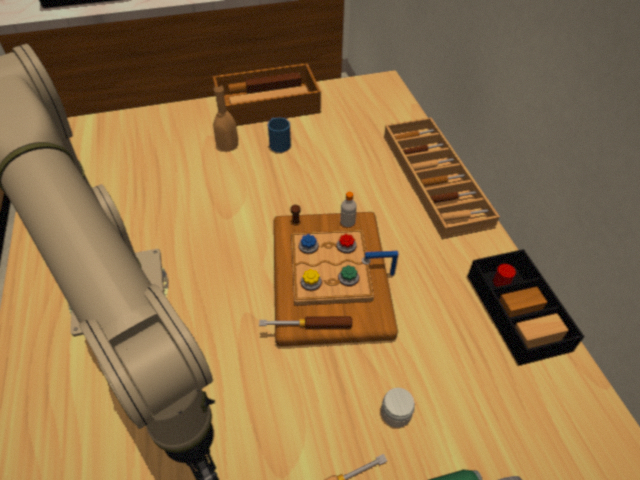

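The scene view shows the rosettes at yellow (281,281), red (331,278), blue (309,259) and green (305,297). In the side view they are at blue (308,242), red (346,241), yellow (311,279) and green (348,275). The clamp is on the +x edge, the glue and dowel at +y, and gouge_a at -y. Next I'll segment the heads, triangulate them and compare with depth.

```bash
cat >> h.py <<'E'
SEED=dict(red=((331,278),(346,241)),yellow=((281,281),(311,279)),blue=((309,259),(308,242)),green=((305,297),(348,275)))
HUE=dict(red=(0,10),yellow=(22,33),blue=(100,125),green=(50,88))
def head(img,name,seed,r=16):
    h=cv2.cvtColor(img,cv2.COLOR_RGB2HSV);H=h[...,0].astype(int)
    lo,hi=HUE[name];m=(H>=lo)&(H<=hi)&(h[...,1]>110)&(h[...,2]>40)
    if name=="red":m|=(H>172)&(h[...,1]>110)&(h[...,2]>40)
    w=np.zeros(m.shape,np.uint8);cv2.circle(w,seed,r,1,-1);m=(m&(w>0)).astype(np.uint8)
    n,l,s,c=cv2.connectedComponentsWithStats(m);i=1+np.argmax(s[1:,4]);return l==i,c[i]
def tri(ca,cb,pa,pb):
    P=[c["K"]@np.c_[c["R"],c["t"]] for c in(ca,cb)]
    X=cv2.triangulatePoints(P[0],P[1],np.array(pa,float)[:,None],np.array(pb,float)[:,None])[:,0];return X[:3]/X[3]
E
python3 - <<'E'
from h import *
z=np.load("c0.npz");a,b=[{k:z[k+n] for k in("color","depth","K","R","t")} for n in"ab"]
A,B=cloud(a),cloud(b)
for n,(sa,sb) in SEED.items():
    ma,pa=head(a["color"],n,sa);mb,pb=head(b["color"],n,sb)
    print(n,ma.sum(),mb.sum(),pa.round(1),pb.round(1),"tri",tri(a,b,pa,pb).round(4))
    for M,m in((A,ma),(B,mb)):
        q=M[m];t=q[q[:,2]>np.percentile(q[:,2],85)-.006];print("   depth",np.median(t,0).round(4),((t.max(0)+t.min(0))/2).round(4),np.ptp(t,0).round(3),np.percentile(t[:,2],[50,90,98]).round(4))
for nm,M in(("a",A),("b",B)):
    s=M.reshape(-1,3);r=s[(abs(s[:,0]-.55)<.35)&(abs(s[:,1])<.45)]
    for lo,hi in((.036,.045),(.057,.068)):
        q=r[(r[:,2]>lo)&(r[:,2]<hi)];print(nm,lo,np.percentile(q,[2,50,98],0).round(3).tolist(),cv2.minAreaRect(q[:,:2].astype(np.float32)))
    q=r[(r[:,2]>.09)&(r[:,2]<.26)];print("tall",len(q))
    for c in np.unique((q[:,:2]/.04).round(),axis=0):
        k=q[((q[:,:2]/.04).round()==c).all(1)]
        if len(k)>15:print("  ",k.mean(0).round(3),k[:,2].max().round(3))
# colours sizes
E
```

```text
red 137 175 [331.  275.9] [346.4 240.3] tri [ 0.613  -0.0505  0.0793]
   depth [ 0.6181 -0.0554  0.0911] [ 0.6177 -0.0546  0.0927] [0.04  0.043 0.01 ] [0.0911 0.0952 0.0974]
   depth [ 0.6115 -0.058   0.088 ] [ 0.6106 -0.0562  0.0888] [0.041 0.041 0.009] [0.088  0.0913 0.0923]
yellow 39 175 [279.6 276.8] [310.5 276.3] tri [ 0.4887 -0.146   0.0858]
   depth [ 0.4899 -0.1453  0.0921] [ 0.4937 -0.1495  0.0948] [0.029 0.032 0.012] [0.0921 0.0952 0.0979]
   depth [ 0.4883 -0.1524  0.0892] [ 0.4891 -0.1517  0.0908] [0.039 0.041 0.011] [0.0892 0.0922 0.0945]Traceback (most recent call last):
  File "<stdin>", line 5, in <module>
  File "h.py", line 15, in head
    n,l,s,c=cv2.connectedComponentsWithStats(m);i=1+np.argmax(s[1:,4]);return l==i,c[i]
                                                    ~~~~~~~~~^^^^^^^^^
    return _wrapfunc(a, 'argmax', axis=axis, out=out, **kwds)
    return bound(*args, **kwds)
ValueError: attempt to get argmax of an empty sequence
```

```bash
sed -i 's/>110/>70/g; s/>40)/>25)/g' h.py; sed -i 's/yellow=(22,33)/yellow=(20,34)/;s/blue=(100,125)/blue=(98,135)/' h.py
python3 - <<'E'
from h import *
z=np.load("c0.npz");a,b=[{k:z[k+n] for k in("color","depth","K","R","t")} for n in"ab"]
A,B=cloud(a),cloud(b)
hv=cv2.cvtColor(a["color"],cv2.COLOR_RGB2HSV);print(hv[259,305:313].tolist())
for n,(sa,sb) in SEED.items():
    for M,c,s in((A,a,sa),(B,b,sb)):
        m,p=head(c["color"],n,s)
        q=M[m];t=q[q[:,2]>.083];print(n,m.sum(),p.round(1),"depth",np.median(t,0).round(4),((t.max(0)+t.min(0))/2).round(4),np.ptp(t,0).round(3),np.percentile(t[:,2],[50,90]).round(4))
for nm,M in(("a",A),("b",B)):
    s=M.reshape(-1,3);r=s[(abs(s[:,0]-.55)<.3)&(abs(s[:,1]+.1)<.3)]
    for lo,hi in((.036,.045),(.057,.067)):
        q=r[(r[:,2]>lo)&(r[:,2]<hi)];print(nm,lo,np.percentile(q,[1,50,99],0).round(3).tolist())
    q=r[(r[:,2]>.1)&(r[:,2]<.25)]
    print("tall",[(q[((q[:,:2]/.05).round()==c).all(1)].mean(0).round(3).tolist()) for c in np.unique((q[:,:2]/.05).round(),axis=0)])
E
```

```text
[[118, 56, 82], [124, 50, 76], [125, 46, 72], [126, 50, 72], [124, 52, 74], [122, 51, 75], [118, 59, 78], [116, 72, 85]]
red 137 [331.  275.9] depth [ 0.6172 -0.056   0.0902] [ 0.6157 -0.0544  0.0909] [0.044 0.043 0.014] [0.0902 0.0945]
red 182 [346.5 240.4] depth [ 0.6113 -0.0581  0.0877] [ 0.6106 -0.0562  0.0881] [0.041 0.041 0.01 ] [0.0877 0.0912]
yellow 106 [279.9 278.1] depth [ 0.4949 -0.149   0.0909] [ 0.8168 -0.552   0.7063] [0.688 0.847 1.245] [0.0909 0.0954]
yellow 199 [310.7 276.4] depth [ 0.4886 -0.1527  0.0889] [ 0.4898 -0.1506  0.0899] [0.04  0.043 0.013] [0.0889 0.0922]
blue 4 [312.5 258.5] depth [ 0.5299 -0.0263  0.0891] [ 0.5307 -0.0274  0.0882] [0.004 0.012 0.003] [0.0891 0.0894]
blue 143 [308.2 241. ] depth [ 0.512  -0.0362  0.0883] [ 0.512  -0.0345  0.0886] [0.037 0.04  0.011] [0.0883 0.0914]Traceback (most recent call last):
  File "<stdin>", line 7, in <module>
  File "h.py", line 15, in head
    n,l,s,c=cv2.connectedComponentsWithStats(m);i=1+np.argmax(s[1:,4]);return l==i,c[i]
                                                    ~~~~~~~~~^^^^^^^^^
    return _wrapfunc(a, 'argmax', axis=axis, out=out, **kwds)
    return bound(*args, **kwds)
ValueError: attempt to get argmax of an empty sequence
```

```bash

python3 - <<'E'
from h import *
z=np.load("c0.npz");a,b=[{k:z[k+n] for k in("color","depth","K","R","t")} for n in"ab"]
for nm,c in(("a",a),("b",b)):
    M=cloud(c);s=M.reshape(-1,3);r=s[(abs(s[:,0]-.55)<.3)&(abs(s[:,1]+.1)<.3)]
    for n,x in dict(red=(.613,-.056),yellow=(.49,-.15),blue=(.512,-.035),green=(.59,-.17)).items():
        m=(np.hypot(*(r[:,:2]-x).T)<.035)&(r[:,2]>.08)&(r[:,2]<.1)
        t=r[m];print(nm,n,len(t),np.median(t,0).round(4),((t.max(0)+t.min(0))/2).round(4),np.ptp(t,0).round(3),np.percentile(t[:,2],[50,90]).round(4))
    for lo,hi in((.036,.045),(.057,.067)):
        q=r[(r[:,2]>lo)&(r[:,2]<hi)];print(nm,lo,np.percentile(q,[1,50,99],0).round(3).tolist())
    q=r[(r[:,2]>.1)&(r[:,2]<.25)]
    print("tall",[(q[((q[:,:2]/.05).round()==k).all(1)].mean(0).round(3).tolist()) for k in np.unique((q[:,:2]/.05).round(),axis=0)])
    print("clamp",np.percentile(r[(r[:,2]>.07)&(r[:,0]>.645)&(r[:,2]<.11)&(r[:,1]<-.06)],[0,50,100],0).round(3).tolist())
E
```

```text
a red 132 [ 0.6178 -0.0561  0.0901] [ 0.6157 -0.0543  0.0899] [0.044 0.043 0.016] [0.0901 0.0944]
a yellow 130 [ 0.4949 -0.1488  0.0903] [ 0.4933 -0.1468  0.0895] [0.045 0.043 0.019] [0.0903 0.0947]
a blue 123 [ 0.5184 -0.031   0.0895] [ 0.5179 -0.0266  0.0897] [0.043 0.046 0.018] [0.0895 0.0941]
a green 143 [ 0.5916 -0.161   0.0897] [ 0.5901 -0.1588  0.0887] [0.041 0.039 0.017] [0.0897 0.0934]
a 0.036 [[0.393, -0.317, 0.036], [0.587, -0.178, 0.041], [0.728, 0.108, 0.045]]
a 0.057 [[0.44, -0.285, 0.057], [0.553, -0.119, 0.063], [0.671, 0.034, 0.067]]
tall [[0.5, -0.155, 0.1], [0.519, 0.075, 0.101], [0.51, 0.09, 0.101], [0.656, 0.044, 0.124], [0.727, -0.14, 0.101]]
clamp [[0.645, -0.156, 0.07], [0.693, -0.128, 0.092], [0.733, -0.111, 0.101]]
b red 162 [ 0.6113 -0.0582  0.0875] [ 0.611  -0.0562  0.0868] [0.041 0.041 0.013] [0.0875 0.0911]
b yellow 196 [ 0.4893 -0.1532  0.0887] [ 0.4899 -0.1506  0.0884] [0.042 0.043 0.015] [0.0887 0.0921]
b blue 164 [ 0.5126 -0.0357  0.0877] [ 0.5132 -0.0316  0.0873] [0.04  0.046 0.013] [0.0877 0.0913]
b green 187 [ 0.5851 -0.1636  0.0875] [ 0.5865 -0.1615  0.087 ] [0.042 0.043 0.014] [0.0875 0.0909]
b 0.036 [[0.387, -0.319, 0.036], [0.548, -0.191, 0.039], [0.718, 0.104, 0.044]]
b 0.057 [[0.441, -0.287, 0.057], [0.546, -0.125, 0.061], [0.663, 0.029, 0.067]]
tall [[0.647, 0.041, 0.122]]
clamp [[0.645, -0.144, 0.07], [0.687, -0.131, 0.089], [0.728, -0.114, 0.099]]
```

Both views agree to within about 5 mm, and the heads are about 43 mm across. The tops sit about 91–94 mm high, as the text implies. I'll use red (0.614,-0.056), yellow (0.492,-0.149), blue (0.5155,-0.031) and green (0.588,-0.161), travel at z 0.256 with the fingers shut, and refine with the wrist camera.

jog_arm(increments=[[0.033,-0.022,0,0,0,0,-1],[0.066,-0.045,0,0,0,0,-1],[0.099,-0.067,0,0,0,0,-1],[0.132,-0.09,0,0,0,0,-1],[0.165,-0.112,0,0,0,0,-1]], grip_force=20)

```text
clock: 0.52
position: [0.3138, -0.4367, 0.256]
ee_rot: [0.988, 0.154, -0.0, -0.0]
ft_force: [0.1, 0.5, 1.2]
grip_width: 0.297
grasp_force: 0.0
```

jog_arm(increments=[[0.033,-0.022,0,0,0,0,-1],[0.066,-0.045,0,0,0,0,-1],[0.099,-0.067,0,0,0,0,-1],[0.132,-0.09,0,0,0,0,-1],[0.165,-0.112,0,0,0,0,-1]])

```text
clock: 0.93
position: [0.4369, -0.2799, 0.2562]
ee_rot: [0.988, 0.154, -0.0, 0.0]
ft_force: [-0.3, -0.5, 0.1]
grip_width: 0.0
grasp_force: 0.0
```

jog_arm(increments=[[0.033,-0.022,0,0,0,0,-1],[0.066,-0.045,0,0,0,0,-1],[0.099,-0.067,0,0,0,0,-1],[0.13,-0.088,0,0,0,0,-1],[0.13,-0.088,0,0,0,0,-1]])

```text
clock: 1.35
position: [0.5368, -0.1502, 0.2561]
ee_rot: [0.987, 0.159, 0.001, -0.002]
ft_force: [-0.5, 0.8, -0.4]
grip_width: -0.0
grasp_force: 0.0
```

```bash
python3 - <<'E'
from h import *
o=get_obs();print(o["position"],o["ee_rot"],o["joint_pos"].round(2),o["grip_width"],manip.tip_extent,abs(o["joint_velocities"]).max())
c=optics.camera("wrist");np.savez("w0.npz",**c);save("w0",c["color"]);print(c["K"],c["R"].round(3),c["t"],-c["R"].T@c["t"])
E
```

```text
[ 0.53678876 -0.15023244  0.25607337] [ 9.87332868e-01  1.58650892e-01  9.60587066e-04 -1.66714233e-03] [ 0.61  0.22 -0.47  1.62  0.1   1.32 -1.14] -0.000440514776124299 0.025 0.1166267264964973
[[371.64829954   0.         318.52917484]
 [  0.         371.64829954 238.96784016]
 [  0.           0.           1.        ]] [[ 0.314 -0.949 -0.003]
 [-0.898 -0.298  0.324]
 [-0.308 -0.099 -0.946]] [-0.30986686  0.39519868  0.53173246] [ 0.616098   -0.12359512  0.37428113]
```

View pics/w0.png

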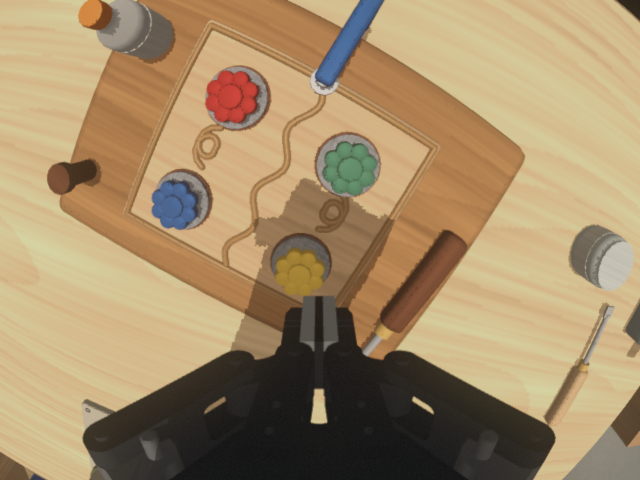

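The wrist view shows the heads at red (231,97), blue (174,206), green (350,168) and yellow (300,272), with the shut fingertips near (319,300). I'll intersect those rays with z = 0.092 (near the top) and compare with the fixed cameras.

```bash
cat >> h.py <<'E'
def ray(c,uv):
    K=c["K"];d=(np.array(uv,float)-K[:2,2])/K[0,0];th=np.hypot(*d)
    v=np.r_[d/th*np.sin(th),np.cos(th)];return -c["R"].T@c["t"],c["R"].T@v
def atz(c,uv,z): o,v=ray(c,uv);return o+v*(z-o[2])/v[2]
E
python3 - <<'E'
from h import *
c=dict(np.load("w0.npz"))
for n,uv in dict(red=(231,97),blue=(174,206),green=(350,168),yellow=(300,272)).items():
    u,v=uv;print(n,atz(c,uv,.092).round(4),c["depth"][v-3:v+4,u-3:u+4].mean(),"dep")
    o,d=ray(c,uv);cz=(c["R"]@d)[2];print((o+d/cz*np.median(c["depth"][v-3:v+4,u-3:u+4])).round(4))
print("tip",atz(c,(319,300),.231))
E
```

```text
red [ 0.611  -0.0547  0.092 ] 0.25679326 dep
[ 0.611  -0.0546  0.0918]
blue [ 0.5139 -0.0312  0.092 ] 0.28965497 dep
[ 0.5138 -0.0312  0.0918]
green [ 0.5861 -0.1579  0.092 ] 0.27981526 dep
[ 0.5861 -0.1579  0.0918]
yellow [ 0.4918 -0.1476  0.092 ] 0.3067827 dep
[ 0.4921 -0.1476  0.0928]
tip [ 0.5428189  -0.14761377  0.231     ]
```

All sources agree on the rosette positions, at about 0.092 m. I'll move over red while descending part of the way.

jog_arm(increments=[[0.027,-0.019,0.015,0,0,0,-1],[0.055,-0.038,0.03,0,0,0,-1],[0.083,-0.058,0.045,0,0,0,-1],[0.105,-0.073,0.06,0,0,0,-1],[0.105,-0.073,0.08,0,0,0,-1]])

```text
clock: 1.82
position: [0.6134, -0.0515, 0.176]
ee_rot: [0.988, 0.157, 0.001, -0.001]
ft_force: [0.9, 0.5, 0.4]
grip_width: 0.0
grasp_force: 0.0
```

jog_arm(increments=[[0,0,0.02,0,0,0,-1],[0,0,0.03,0,0,0,-1],[0,0,0.035,0,0,0,-1],[0,0,0.036,0,0,0,-1],[0,0,0.036,0,0,0,-1]])

```text
clock: 2.23
position: [0.6114, -0.0577, 0.141]
ee_rot: [0.988, 0.153, 0.0, 0.0]
ft_force: [-0.4, 0.0, -0.4]
grip_width: 0.001
grasp_force: 0.0
```

```bash
python3 - <<'E'
from h import *
o=get_obs();print(o["position"],o["ee_rot"],o["ft_force"],abs(o["joint_velocities"]).max())
c=optics.camera("wrist");save("w1",c["color"])
E
```

```text
[ 0.61136209 -0.05771367  0.14095076] [9.88182534e-01 1.53281258e-01 2.70704092e-04 2.51044261e-04] [-0.35238975  0.01888969 -0.40691638] 0.013130233228839728
```

View pics/w1.png

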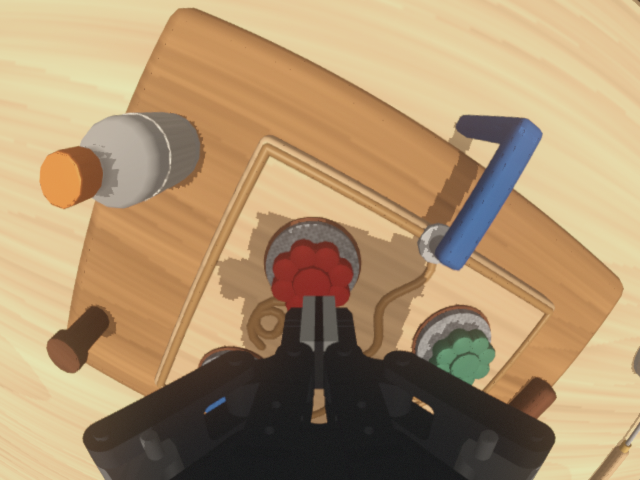

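The shut fingertips (319,298) stand over the middle of the red head (312,283), with the clamp and glue well clear. I'm going down, slowly near contact.

jog_arm(increments=[[0.001,-0.002,0.008,0,0,0,-1],[0.001,-0.002,0.013,0,0,0,-1],[0.001,-0.002,0.017,0,0,0,-1],[0.001,-0.002,0.02,0,0,0,-1],[0.001,-0.002,0.021,0,0,0,-1]])

```text
clock: 2.7
position: [0.6112, -0.0547, 0.1186]
ee_rot: [0.988, 0.154, -0.0, -0.0]
ft_force: [-0.4, 0.4, -0.2]
grip_width: 0.003
grasp_force: 0.0
```

jog_arm(increments=[[0,0,0.001,0,0,0,-1],[0,0,0.002,0,0,0,-1],[0,0,0.003,0,0,0,-1],[0,0,0.004,0,0,0,-1],[0,0,0.005,0,0,0,-1]])

```text
clock: 3.12
position: [0.6118, -0.0548, 0.1147]
ee_rot: [0.988, 0.154, 0.0, 0.0]
ft_force: [-1.4, 0.6, 4.3]
grip_width: 0.006
grasp_force: 1.9
```

jog_arm(increments=[[0,0,0.001,0,0,0,-1],[0,0,0.002,0,0,0,-1],[0,0,0.003,0,0,0,-1],[0,0,0.004,0,0,0,-1],[0,0,0.004,0,0,0,-1]])

```text
clock: 3.53
position: [0.6117, -0.0547, 0.1102]
ee_rot: [0.988, 0.154, 0.0, 0.0]
ft_force: [-1.0, -0.3, 3.3]
grip_width: 0.001
grasp_force: 1.8
```

jog_arm(increments=[[0,0,0.001,0,0,0,-1],[0,0,0.0015,0,0,0,-1],[0,0,0.002,0,0,0,-1],[0,0,0.002,0,0,0,-1]])

```text
clock: 3.87
position: [0.6117, -0.0547, 0.1083]
ee_rot: [0.988, 0.154, 0.0, 0.0]
ft_force: [-0.1, -0.1, 3.5]
grip_width: 0.002
grasp_force: 1.8
```

jog_arm(increments=[[0,0,0.0005,0,0,0,-1],[0,0,0.001,0,0,0,-1],[0,0,0.0015,0,0,0,-1],[0,0,0.0015,0,0,0,-1]])

```text
clock: 4.2
position: [0.6117, -0.0547, 0.107]
ee_rot: [0.988, 0.154, 0.0, 0.0]
ft_force: [-0.7, -1.1, 5.9]
grip_width: 0.002
grasp_force: 3.0
```

jog_arm(increments=[[0,0,0.0005,0,0,0,-1],[0,0,0.001,0,0,0,-1],[0,0,0.001,0,0,0,-1]])

```text
clock: 4.45
position: [0.6118, -0.0548, 0.1062]
ee_rot: [0.988, 0.154, 0.0, 0.0]
ft_force: [-1.7, -1.0, 7.8]
grip_width: -0.0
grasp_force: 4.1
```

The force rises at about 2.5 N/mm, so the felt is giving and red is home. I'll lift, check red with the cameras, and move to yellow.

jog_arm(increments=[[0,0,-0.01,0,0,0,-1],[0,0,-0.035,0,0,0,-1],[-0.01,0.004,-0.06,0,0,0,-1],[-0.045,0.016,-0.065,0,0,0,-1],[-0.08,0.029,-0.065,0,0,0,-1]])

```text
clock: 4.87
position: [0.5447, -0.1056, 0.1728]
ee_rot: [0.988, 0.155, 0.002, 0.0]
ft_force: [0.6, -1.2, -0.1]
grip_width: -0.001
grasp_force: 0.0
```

jog_arm(increments=[[-0.033,0.012,0,0,0,0,-1],[-0.055,0.02,0,0,0,0,-1],[-0.0625,0.023,0.005,0,0,0,-1],[-0.0625,0.023,0.015,0,0,0,-1],[-0.0625,0.023,0.03,0,0,0,-1]])

```text
clock: 5.28
position: [0.4926, -0.1474, 0.1412]
ee_rot: [0.988, 0.154, 0.001, 0.001]
ft_force: [0.1, 0.9, -0.3]
grip_width: 0.001
grasp_force: 0.0
```

```bash
python3 - <<'E'
from h import *
o=get_obs();print(o["clock"],o["position"],o["ee_rot"].round(3),o["ft_force"].round(1))
z=np.load("c0.npz")
for nm,cam in(("a","scene"),("b","side")):
    c=optics.camera(cam);M0=cloud({k:z[k+nm] for k in("color","depth","K","R","t")});M=cloud(c)
    for n,x in dict(red=(.613,-.056),blue=(.515,-.033),green=(.588,-.162)).items():
        r=[]
        for m in(M0,M):
            s=m.reshape(-1,3);t=s[(np.hypot(*(s[:,:2]-x).T)<.012)&(s[:,2]>.07)&(s[:,2]<.11),2];r+=[round(float(np.median(t)),4),len(t)]
        print(nm,n,r)
w=optics.camera("wrist");save("w2",w["color"]);np.savez("w2.npz",**w)
E
```

```text
5.2833 [ 0.49260225 -0.14739807  0.14117985] [0.988 0.154 0.001 0.001] [ 0.1  0.9 -0.3]
a red [0.0904, 34, 0.0832, 37]
a blue [0.0906, 42, 0.0906, 40]
a green [0.0903, 46, 0.0908, 45]
b red [0.0886, 44, 0.0816, 48]
b blue [0.0895, 46, nan, 0]
b green [0.0894, 58, 0.0889, 58]
  return _methods._mean(a, axis=axis, dtype=dtype,
  ret = ret.dtype.type(ret / rcount)
```

View pics/w2.png

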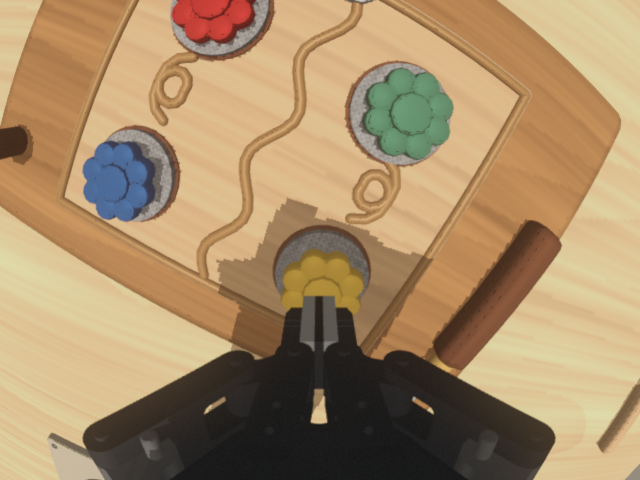

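Red dropped 7.1 mm, matching its home position, and green and blue are unchanged. The tips (319,298) are over the yellow head (322,285). I'm descending on yellow with the same profile.

jog_arm(increments=[[0,0,0.008,0,0,0,-1],[0,0,0.014,0,0,0,-1],[0,0,0.018,0,0,0,-1],[0,0,0.021,0,0,0,-1],[0,0,0.022,0,0,0,-1]])

```text
clock: 5.85
position: [0.4915, -0.1474, 0.1183]
ee_rot: [0.988, 0.154, -0.0, -0.0]
ft_force: [-0.4, -0.1, -0.1]
grip_width: 0.001
grasp_force: 0.0
```

jog_arm(increments=[[0,0,0.001,0,0,0,-1],[0,0,0.002,0,0,0,-1],[0,0,0.003,0,0,0,-1],[0,0,0.004,0,0,0,-1],[0,0,0.005,0,0,0,-1]])

```text
clock: 6.27
position: [0.4918, -0.1476, 0.1141]
ee_rot: [0.988, 0.154, 0.0, 0.0]
ft_force: [-1.0, 0.8, 3.8]
grip_width: -0.003
grasp_force: 1.9
```

jog_arm(increments=[[0,0,0.001,0,0,0,-1],[0,0,0.002,0,0,0,-1],[0,0,0.003,0,0,0,-1],[0,0,0.004,0,0,0,-1],[0,0,0.004,0,0,0,-1]])

```text
clock: 6.68
position: [0.4917, -0.1476, 0.1097]
ee_rot: [0.988, 0.154, 0.0, 0.0]
ft_force: [-0.4, 0.7, 2.9]
grip_width: -0.003
grasp_force: 1.7
```

jog_arm(increments=[[0,0,0.001,0,0,0,-1],[0,0,0.0015,0,0,0,-1],[0,0,0.002,0,0,0,-1],[0,0,0.0025,0,0,0,-1],[0,0,0.003,0,0,0,-1]])

```text
clock: 7.1
position: [0.4917, -0.1476, 0.1069]
ee_rot: [0.988, 0.154, 0.0, 0.0]
ft_force: [-1.0, 1.5, 6.5]
grip_width: 0.001
grasp_force: 3.1
```

jog_arm(increments=[[0,0,0.0005,0,0,0,-1],[0,0,0.001,0,0,0,-1],[0,0,0.001,0,0,0,-1]])

```text
clock: 7.35
position: [0.4918, -0.1476, 0.1061]
ee_rot: [0.988, 0.154, 0.0, 0.0]
ft_force: [-1.6, 0.9, 8.0]
grip_width: -0.0
grasp_force: 4.2
```

Yellow gave the same force signature, so it is home. I'll lift and move to blue.

jog_arm(increments=[[0,0,-0.01,0,0,0,-1],[0,0,-0.035,0,0,0,-1],[0.004,-0.008,-0.06,0,0,0,-1],[0.02,-0.037,-0.065,0,0,0,-1],[0.035,-0.065,-0.065,0,0,0,-1]])

```text
clock: 7.77
position: [0.5062, -0.0755, 0.1733]
ee_rot: [0.988, 0.152, 0.002, 0.001]
ft_force: [0.7, 0.4, -0.2]
grip_width: 0.001
grasp_force: 0.0
```

jog_arm(increments=[[0.015,-0.028,0,0,0,0,-1],[0.0215,-0.04,0,0,0,0,-1],[0.0215,-0.04,0.005,0,0,0,-1],[0.0215,-0.04,0.015,0,0,0,-1],[0.0215,-0.04,0.03,0,0,0,-1]])

```text
clock: 8.18
position: [0.5139, -0.0316, 0.1408]
ee_rot: [0.988, 0.153, 0.001, 0.001]
ft_force: [-0.8, -0.4, 0.3]
grip_width: -0.002
grasp_force: 0.0
```

```bash
python3 - <<'E' 2>/dev/null
from h import *
o=get_obs();print(o["clock"],o["position"],o["ee_rot"].round(3),o["ft_force"].round(1))
z=np.load("c0.npz")
for nm,cam in(("a","scene"),("b","side")):
    c=optics.camera(cam);M0=cloud({k:z[k+nm] for k in("color","depth","K","R","t")});M=cloud(c)
    for n,x in dict(red=(.613,-.056),yellow=(.492,-.149),green=(.588,-.162)).items():
        r=[]
        for m in(M0,M):
            s=m.reshape(-1,3);t=s[(np.hypot(*(s[:,:2]-x).T)<.012)&(s[:,2]>.07)&(s[:,2]<.11),2];r+=[round(float(np.median(t)),4),len(t)]
        print(nm,n,r)
w=optics.camera("wrist");save("w3",w["color"])
E
```

```text
8.1833 [ 0.51386807 -0.03164038  0.14079094] [0.988 0.153 0.001 0.001] [-0.8 -0.4  0.3]
a red [0.0904, 34, 0.0831, 41]
a yellow [0.0911, 38, 0.0837, 43]
a green [0.0903, 46, 0.0904, 50]
b red [0.0886, 44, 0.0814, 47]
b yellow [0.09, 55, 0.0816, 58]
b green [0.0894, 58, 0.0881, 52]
```

View pics/w3.png

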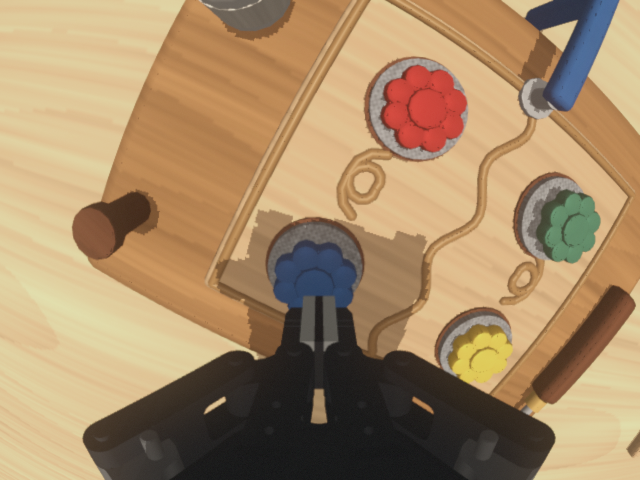

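Yellow and red now sit low on their felt and green stands as before. The tips (319,298) are over the blue head (314,285), and the dowel (110,230) is clear. I'm descending on blue.

jog_arm(increments=[[0,0,0.008,0,0,0,-1],[0,0,0.014,0,0,0,-1],[0,0,0.018,0,0,0,-1],[0,0,0.021,0,0,0,-1],[0,0,0.022,0,0,0,-1]])

```text
clock: 8.75
position: [0.5133, -0.0305, 0.1183]
ee_rot: [0.988, 0.154, -0.0, -0.0]
ft_force: [0.5, -0.1, 0.4]
grip_width: -0.002
grasp_force: 0.0
```

jog_arm(increments=[[0,0,0.001,0,0,0,-1],[0,0,0.002,0,0,0,-1],[0,0,0.003,0,0,0,-1],[0,0,0.004,0,0,0,-1],[0,0,0.005,0,0,0,-1]])

```text
clock: 9.17
position: [0.5137, -0.0304, 0.1141]
ee_rot: [0.988, 0.154, 0.0, 0.0]
ft_force: [-1.3, 0.5, 4.3]
grip_width: -0.001
grasp_force: 1.9
```

jog_arm(increments=[[0,0,0.001,0,0,0,-1],[0,0,0.002,0,0,0,-1],[0,0,0.003,0,0,0,-1],[0,0,0.004,0,0,0,-1],[0,0,0.004,0,0,0,-1]])

```text
clock: 9.58
position: [0.5137, -0.0304, 0.1098]
ee_rot: [0.988, 0.154, 0.0, 0.0]
ft_force: [-0.1, -0.4, 3.3]
grip_width: 0.003
grasp_force: 1.7
```

jog_arm(increments=[[0,0,0.001,0,0,0,-1],[0,0,0.0015,0,0,0,-1],[0,0,0.002,0,0,0,-1],[0,0,0.0025,0,0,0,-1],[0,0,0.003,0,0,0,-1]])

```text
clock: 10.0
position: [0.5137, -0.0304, 0.1069]
ee_rot: [0.988, 0.154, 0.0, 0.0]
ft_force: [-0.6, 0.2, 5.5]
grip_width: 0.001
grasp_force: 3.1
```

jog_arm(increments=[[0,0,0.0005,0,0,0,-1],[0,0,0.001,0,0,0,-1],[0,0,0.001,0,0,0,-1],[0,0,0.001,0,0,0,-1]])

```text
clock: 10.33
position: [0.5137, -0.0304, 0.1062]
ee_rot: [0.988, 0.154, 0.0, 0.0]
ft_force: [-0.9, 0.4, 8.7]
grip_width: -0.003
grasp_force: 4.1
```

jog_arm(increments=[[0,0,-0.01,0,0,0,-1],[0,0,-0.04,0,0,0,-1],[0,0,-0.075,0,0,0,-1],[-0.015,0,-0.11,0,0,0,-1],[-0.045,0,-0.13,0,0,0,-1]])

```text
clock: 10.75
position: [0.4723, -0.0427, 0.2393]
ee_rot: [0.988, 0.155, 0.002, -0.0]
ft_force: [0.4, -0.7, 0.1]
grip_width: -0.005
grasp_force: 0.0
```

jog_arm(increments=[[-0.03,0,0,0,0,0,-1],[-0.05,0,0,0,0,0,-1],[-0.05,0,0,0,0,0,-1],[-0.05,0,0,0,0,0,-1],[-0.05,0,0,0,0,0,-1]])

```text
clock: 11.17
position: [0.4233, -0.0591, 0.236]
ee_rot: [0.988, 0.154, 0.0, 0.0]
ft_force: [-0.1, 0.2, 0.0]
grip_width: 0.001
grasp_force: 0.0
```

```bash
python3 - <<'E' 2>/dev/null
from h import *
o=get_obs();print(o["clock"],o["position"],abs(o["joint_velocities"]).max(),o["ft_force"].round(1))
z=np.load("c0.npz")
for nm,cam in(("a","scene"),("b","side")):
    c=optics.camera(cam);M0=cloud({k:z[k+nm] for k in("color","depth","K","R","t")});M=cloud(c)
    for n,x in dict(red=(.613,-.056),yellow=(.492,-.149),blue=(.515,-.033),green=(.588,-.162)).items():
        r=[]
        for m in(M0,M):
            s=m.reshape(-1,3);t=s[(np.hypot(*(s[:,:2]-x).T)<.012)&(s[:,2]>.07)&(s[:,2]<.11),2];r+=[round(float(np.median(t)),4),len(t)]
        print(nm,n,r)
w=optics.camera("wrist");save("w4",w["color"])
E
```

```text
11.1667 [ 0.42328982 -0.05905652  0.23599224] 0.022038231402295164 [-0.1  0.2  0. ]
a red [0.0904, 34, 0.0831, 40]
a yellow [0.0911, 38, 0.083, 42]
a blue [0.0906, 42, 0.0835, 35]
a green [0.0903, 46, 0.0909, 46]
b red [0.0886, 44, 0.0816, 46]
b yellow [0.09, 55, 0.0816, 61]
b blue [0.0895, 46, 0.0806, 45]
b green [0.0894, 58, 0.089, 54]
```

View pics/w4.png

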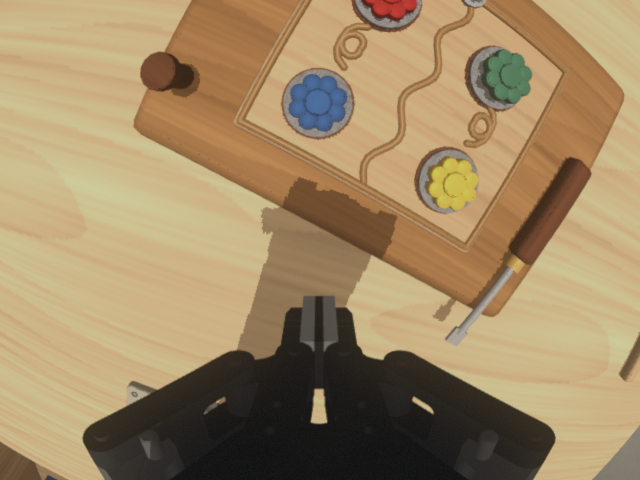

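Red (388,5), yellow (455,183) and blue (318,102) all sit down on their felt at the same height. Green (508,77) is still up, the dowel and gouge_a are in place, and the arm is clear.

```bash
python3 -c "
from workcell import workorder
print(workorder.hand_in())"
```

```text
the job is handed in; nothing more can be done
None
```

I tapped the red, yellow and blue rosettes home in that order, kept readings under about 9 N, left green up and the tools untouched, and handed the job in; no verdict came back.

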